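Clip an edge stop onto a twin-bar bench rail

ROBOT

A 6-joint arm with a two-finger parallel gripper is mounted at the origin on the work surface. World frame = base frame: x ahead of the robot, y to its left, z up, the work surface at z = 0. Lengths are in m, angles in rad, forces in N, time in s.
With the tool pointing down it reaches from about 0.25 to 0.85 m from the base axis. Payload 12.5 kg.
Tool frame: the origin (TCP) lies midway between the tips of the shut fingers; the grasp point (between the pads) lies manip.pinch_z behind it (manip.pinch_z is the distance from the TCP to the grasp point, in m); z points along the fingers, y is the direction in which the jaws open and shut (so a half turn about z gives the same grasp; the last joint's range is limited). The gripper opens to 93 mm and grips with 3 to 60 N. Pads are 15 mm wide; open, the fingers measure 128 mm over their backs; the gripper's body (75 mm by 188 mm) begins 65 mm behind the grasp point.
Start: joints at [-1.306, 0.351, 1.652, -0, 1.139, -0.085], TCP at [0.189, -0.517, 0.219] pointing down, gripper open.
Joint ranges: [-2.75, 2.75], [-0.79, 2.1], [0.01, 2.65], [-1.57, 4.71], [0.07, 3.14], [-2.87, 2.87]. Speed limits (rad/s): [2.22, 2.22, 2.79, 3.14, 3.14, 3.14].

INTERFACE

Orientations are given as [roll, pitch, yaw] about the fixed x, y, z axes, in that order (R = Rz(yaw) Ry(pitch) Rx(roll)).
In Python, from cell import manip gives the robot as it stands.
- The arm moves only by the tool apply_moves, never from a script. Its argument "targets" is a list of rows, each a list of 7 numbers: the shift along the tool's x, y, z in m, then the turn, a rotation vector about the tool's x, y, z in rad, then the finger opening in m, from 0 to 0.093. A call has 1 to 8 rows; each row shifts and turns the commanded pose from where the row before left it, along the tool's axes as they then stand; what a row does not reach is not made up. A row lasts 1/12 s, in which the tool goes at most 41.7 mm and 7.16 degrees, less where a joint would pass 70% of its speed; a pose out of reach is approached as far as the arm can. A call is refused whole if a number of a shift passes 0.0417 or a number of a turn 0.125, either way. A call with a gripper value outside its range is refused whole. The fingers move at their own pace and stop on an object; "squeeze" is the grip in N (left out, the last holds). Time passes only in rows, so rows that do not move let the fingers close. It gives the time, the measured TCP pose, the force and the opening at its end, in the units of the state.
- manip.observe(): the state, without advancing time (a new reading comes with each control period).
- manip.read_camera(name): name is "scene" or "top"; returns the picture (400x640x3 uint8, red, green, blue); there is no depth.
- manip.camera_info(name): a dict with "camera_matrix" (3x3 intrinsics, pixels), "distortion" ([k1, k2, p1, p2, k3] as OpenCV has them; the pictures are not rectified), "position" and "orientation" of the camera in the world. Camera axes: x right, y down, z forward; pixel columns grow to the right and rows downward; lengths in m; the calibration is good to about 2 mm. A picture is of the moment at which its call begins. camera_info takes no time and is no camera call.
- manip.close_job(): hands the job in, once; it reports no verdict.
The state is a dict: "time_s": time; "q": joint angles; "qd": joint speeds; "joint_efforts": joint torques, N m; "tool_pos": TCP position; "eef_rot": TCP orientation; "contact_force": force on the tool from outside, world axes, zero at the start; "torque": the same for the moment, N m; "grip_width": finger opening in m.
Only numpy, scipy, OpenCV 4.12 (cv2) and the standard library are available. Lean on these libraries where they do the work, as an engineer would, in place of code of your own. Each camera call takes 0.05 s, during which the arm holds its last target. There are 200 camera calls.

TASK

Fit the loose blue edge stop on the twin-bar rail in the free bay at the yellow catch: lean it well over (20 degrees or more) to hook its lip on the rail bar farther from the catch, then tilt it down until the foot snaps under the catch and it sits flat on both bars, like the grey stop beside it. Feel your way rather than forcing it, let go of it, and leave the other things on the bench where they are.

Things in the scene. Friction and masses are not known exactly. Their poses are not given: they have to be found in the camera images.
- stop_grip (a point): Blue edge stop, loose, 0.25-0.5 kg: centre of its grip tower. x runs from hook end to foot end, y across, z up. Tower 36 (x) x 30 mm (y), from 25 mm above this point to 22 below, where it meets the base: a slab 16 mm thick, 50 wide, x -76 to +43, underside 38 below. Bumper at the foot end: x 43 to 57, 17 to 29 below. Jaw and foot hang below the base to 70 below: it stands on them.
- stop_lip (a point): Centre of the stop's jaw slot: a rail bar's axis lies here once hooked. 59 mm to -x and 44 mm below stop_grip, same axes. Slot 14 mm high between base (above) and toe (below), open to +x; its end wall is 6.5 mm to -x of this point and 10 mm thick. Toe: 10 mm thick, its tip 1.5 mm to +x of this point.
- stop_foot (a point): Centre of the tooth at the bottom of the stop's foot: 41 mm to +x and 65 mm below stop_grip, same axes. Rounded tooth, radius 5 mm, on the outer (+x) face of the foot blade, which is 8 mm thick (from 8 mm to -x of this point up to it), 40 mm wide and 34 mm tall.
- mount: Rail mount fixed on the bench: plywood plate 210 (x) x 290 (y) x 12 mm; origin under its centre, z up, y along the bars. On it a rail head: two steel bars along y, 12 mm diameter, 250 long, nominally at x -42 (lip bar) and +42, axes at z 57, free underneath; end plates at y +/-128, 72 high. A grey stop of the same shape is clipped on at y -65. Free bay: y +45, with the yellow catch on the +x side.
- bay (a point): Fixed point of the mount (x 0, y +45, z 31 mm; same axes). With the rail head at nominal, a fully seated stop has its stop_grip 17 mm to +x and 70 mm above it, axes parallel, base resting on both bars. The head (bars, catch, grey stop) is bolted through slots and sits up to 15 mm off nominal to +x or -x, held firmly. No reading shows it: find the bar by touch or sight.
- catch (a joint): Sprung yellow catch at the bay, 40 mm wide, slides along mount +x: 0 closed (at rest), up to 0.010 m open. Spring 2.5 N at 0, plus 0.5 N per mm. Nose tip 59 mm to +x of midway between the bars, its underside 43 mm above the mount's origin; a ramp leads up and outwards to 63 mm. The tooth pressed down the ramp opens it about 4 mm (some 10 N at the foot); it snaps to 0 above the tooth.
- tape: Yellow roll of tape lying flat, 84 mm diameter, 30 mm high, origin under its centre. Bystander.
- sander: Yellow sanding block 70 x 110 x 35 mm, origin under its centre. Bystander.
- glue: White glue bottle 60 mm diameter, 170 mm high, origin under its centre. Bystander.
- driver: Red screwdriver 200 mm long lying on the bench. Bystander.
- glasses: Spectacles about 130 mm wide, 50 mm high, standing open on the bench. Bystander.
- cup: Blue cup 76 mm diameter, 90 mm high, origin under its centre. Bystander.
Mind the look-alikes: they are no part of the job. Of the things like the part that bears stop_grip, leave any that is purple; of the rest the smaller one is meant.

How it is judged:
On the way:
1. the stop's lip is hooked round the lip bar at the bay while the stop leans at least 16 degrees (angle between stop_grip's own z axis and vertical above 0.28 rad and x of stop_lip in the frame of bay between -0.062 and -0.022 m and y of stop_lip in the frame of bay between -0.018 and 0.018 m and z of stop_lip in the frame of bay between 0.0215 and 0.0305 m), for 0.1 s.
At the end, for the whole second after the job is handed in: The blue stop is at rest and released, flat on both bars (within 1.7 degrees and 3 mm in height), within 15 mm of the bay's middle along the rail and square to it, with its foot snapped under the closed catch (catch within 1.5 mm of closed) (angle between stop_grip's own z axis and vertical below 0.03 rad and angle between the x axis of stop_grip and the x axis of bay, either way round below 0.1 rad and x of stop_grip in the frame of bay between -0.001 and 0.035 m and y of stop_grip in the frame of bay between -0.015 and 0.015 m and z of stop_grip in the frame of bay between 0.067 and 0.073 m and value of joint catch below 0.0015 m and linear speed of stop below 0.01 m/s); the robot touches nothing.
It fails at once if the stop is forced against the rail with more than 60 N (contact force between stop and mount above 60 N).
It fails at once if a bystander is moved by more than 30 mm (distance of any of tape, sander, glue, driver, glasses, cup from where it was at the start of the episode above 0.03 m).
It also fails if it takes over 61 s, if anything falls off the work surface, if the arm or the gripper's body presses on something with over 40 N, if the wrist force passes 120 N, or if a joint passes its speed limit or range.

## Working session

There is one attempt and no reset: what is moved stays moved. The work goes in short steps, Python scripts to look and compute and a tool call to move; the robot and the scene stay as the last step left them, time stands still between calls to the robot, and variables do not carry over. Pictures are saved under pics/ and viewed, about 8 in all and at most 12, crops included, and the job is handed in when it is done.

Besides the shell and the picture viewer there is one more tool, called after ">>>" by a JSON object that holds its "method" and its "body". apply_moves: Moves the arm, as the interface text tells. Its arguments: {"type":"object","properties":{"targets":{"type":"array"},"squeeze":{"type":"number"}},"required":["targets"]}

```bash
ls; mkdir -p pics
python3 - <<'E'
from cell import manip
import cv2
for n in("scene","top"):
    im=manip.read_camera(n); cv2.imwrite(f"pics/{n}0.png",im[:,:,::-1])
    print(n,manip.camera_info(n))
print(manip.observe(),manip.pinch_z)
E
```

```text
pics
scene {'camera_matrix': array([[377.83434838,   0.        , 323.98213937],
       [  0.        , 377.83434838, 201.14824432],
       [  0.        ,   0.        ,   1.        ]]), 'distortion': array([-0.07299078,  0.        ,  0.        ,  0.        ,  0.        ]), 'position': array([ 1.19637382, -0.29422321,  0.9316279 ]), 'orientation': array([-2.43976588,  0.00414893,  1.14777688])}
top {'camera_matrix': array([[431.76687621,   0.        , 321.24752969],
       [  0.        , 431.76687621, 196.17524105],
       [  0.        ,   0.        ,   1.        ]]), 'distortion': array([-0.08471332,  0.        ,  0.        ,  0.        ,  0.        ]), 'position': array([ 0.36854986, -0.01501504,  1.47703951]), 'orientation': array([-3.00000476,  0.00381363, -1.57784421])}
{'time_s': 0.1, 'q': array([-1.30558808e+00,  3.51172479e-01,  1.65232733e+00, -2.17644494e-05,
        1.13905730e+00, -8.46304451e-02]), 'qd': array([ 6.10838974e-05, -6.51880374e-04, -9.94563447e-04, -2.06510403e-03,
        2.06453727e-03, -1.19011097e-03]), 'joint_efforts': array([ 1.38375857e-03, -4.98029244e+01, -2.85704827e+01,  7.00728432e-02,
        2.38819193e-02, -4.99247381e-05]), 'tool_pos': array([ 0.188439  , -0.51640972,  0.21817312]), 'eef_rot': array([-3.14062998e+00, -6.18367660e-05,  3.49847778e-01]), 'contact_force': array([-0.18152071,  0.28393521, -0.55706484]), 'torque': array([ 0.00609646, -0.00464838, -0.00304245]), 'grip_width': 0.09329908074367015} 0.0188
```

View pics/scene0.png

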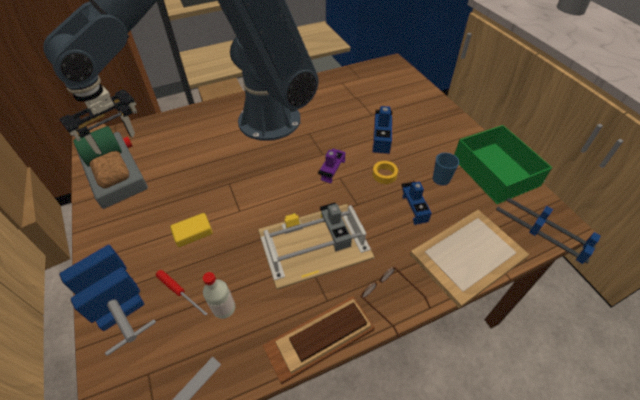

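View pics/top0.png

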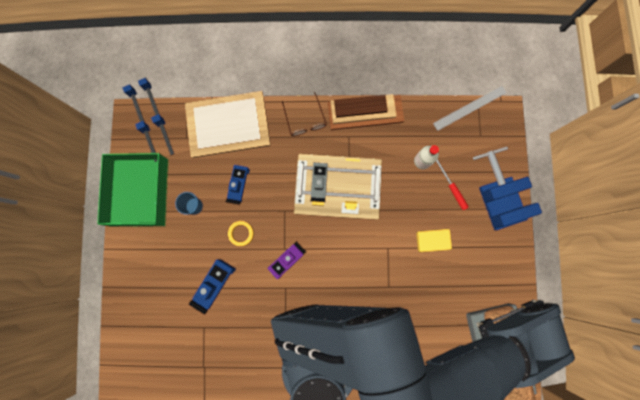

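Stop-like parts are blue A (top 237,184; scene 416,202), blue B (top 212,286; scene 383,130) and purple (top 287,260). A looks like the smaller blue one, so it fits. I'll confirm that with an enlarged crop and size measurements.

```bash
cat > h.py <<'E'
import numpy as np, cv2
from scipy.spatial.transform import Rotation as Ro
from cell import manip
def cam(n):
    i=manip.camera_info(n); return np.array(i["camera_matrix"]),np.array(i["distortion"]),np.array(i["position"]),Ro.from_euler('xyz',i["orientation"]).as_matrix()
def rays(n,px):
    K,d,p,R=cam(n); u=cv2.undistortPoints(np.array(px,float).reshape(-1,1,2),K,d)[:,0]
    return p,np.c_[u,np.ones(len(u))]@R.T
def plane(n,px,z):
    p,r=rays(n,px); return p+r*((z-p[2])/r[:,2])[:,None]
def tri(pa,pb):
    "scene px, top px -> point, gap"
    (p,r),(q,s)=rays("scene",[pa]),rays("top",[pb]); r,s=r[0],s[0]
    t=np.linalg.lstsq(np.c_[r,-s],q-p,rcond=None)[0]; a,b=p+r*t[0],q+s*t[1]
    return (a+b)/2,np.linalg.norm(a-b)
def proj(n,P):
    K,d,p,R=cam(n); X=(np.array(P,float).reshape(-1,3)-p)@R
    return cv2.projectPoints(X,np.zeros(3),np.zeros(3),K,d)[0][:,0]
E
python3 - <<'E'
from h import *
s=cv2.imread("pics/scene0.png");t=cv2.imread("pics/top0.png")
hsv=cv2.cvtColor(t,cv2.COLOR_BGR2HSV)
m=cv2.inRange(hsv,(100,120,30),(130,255,255))
n,l,st,c=cv2.connectedComponentsWithStats(m)
for i in range(1,n):
    if st[i,4]>60:
        r=cv2.minAreaRect(np.argwhere(l==i)[:,::-1].astype(np.float32)); print(r,st[i,4])
def crop(im,x,y,w,h,W,H): return cv2.resize(im[y:y+h,x:x+w],(W,H),interpolation=cv2.INTER_CUBIC)
# top A, top B ; scene A, scene B ; mount
a=np.hstack([crop(t,207,159,60,50,400,300),crop(s,386,175,60,50,400,300)])
b=np.hstack([crop(t,180,260,60,50,400,300),crop(s,355,100,60,50,400,300)])
cv2.imwrite("pics/c1.png",np.vstack([a,b]))
a=crop(t,288,148,100,75,800,600);cv2.imwrite("pics/c2.png",a)
cv2.imwrite("pics/c3.png",crop(s,250,195,130,90,800,554))
E
```

```text
((144.50001525878906, 83.50000762939453), (11.31370735168457, 7.071067810058594), 45.0) 73
((129.0, 90.00000762939453), (11.31370735168457, 7.0710673332214355), 45.0) 73
((157.5, 120.0), (10.60660171508789, 7.77817440032959), 45.0) 78
((142.25001525878906, 126.75001525878906), (11.31370735168457, 7.77817440032959), 45.0) 79
((237.3235626220703, 183.2058868408203), (14.794672966003418, 34.68259048461914), 14.03624439239502) 371
((510.26300048828125, 200.31004333496094), (45.776031494140625, 49.04078674316406), 69.67686462402344) 1795
((212.4273223876953, 284.3801574707031), (19.494699478149414, 49.64566421508789), 32.19573211669922) 711
```

View pics/c1.png

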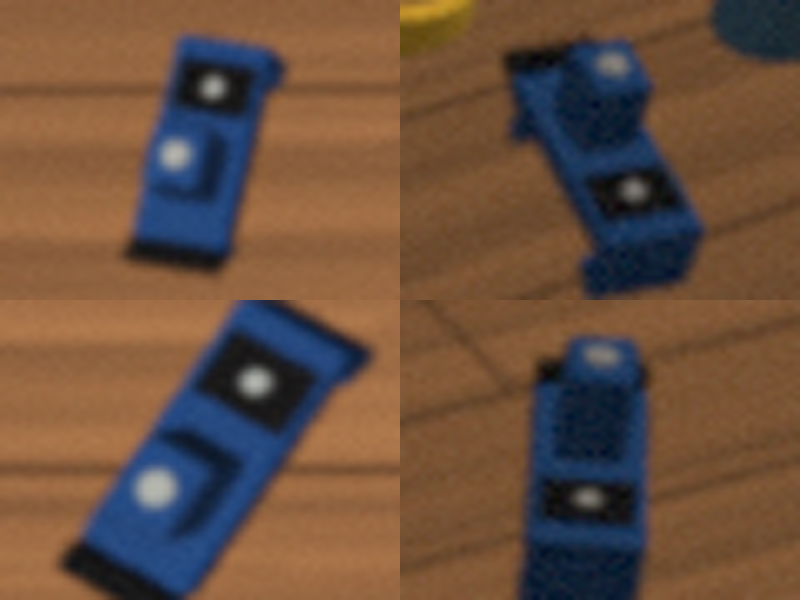

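View pics/c2.png

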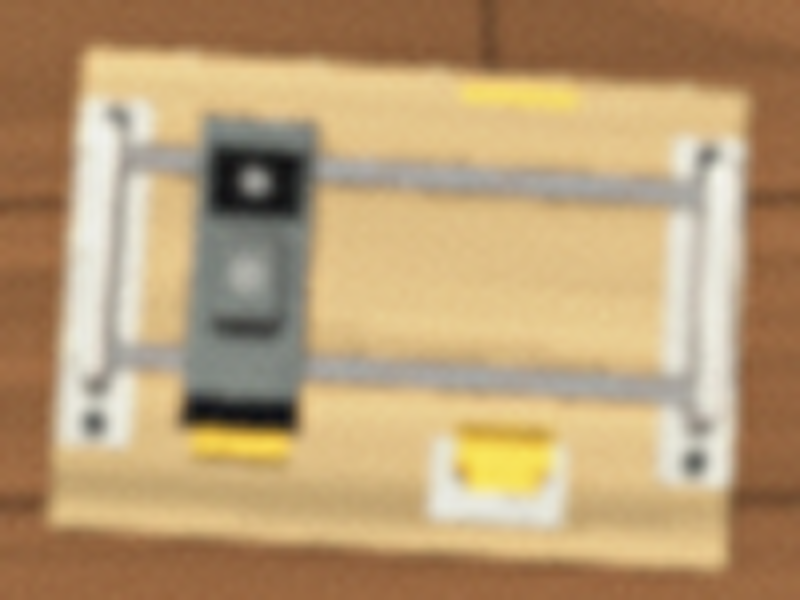

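View pics/c3.png

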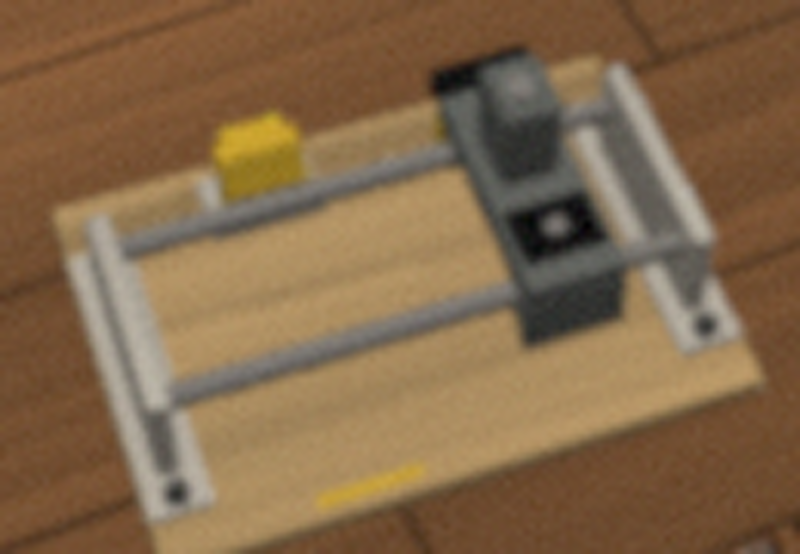

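A is the meant part: the right size, with its foot (black bumper) towards the robot. B is about 1.4 times bigger. In the mount crops the catch is on the robot side (top ≈351,206), so mount +x points at the robot. The lip bar is the far one, and the free bay is on the image right (world -y). Next I'll measure from both views.

Run:
```python
from h import *
s=cv2.imread("pics/scene0.png");t=cv2.imread("pics/top0.png")
def dot(im,x,y,r=4):
    p=im[y-r:y+r+1,x-r:x+r+1].astype(float); w=p.min(2); w=np.clip(w-w.max()*.6,0,None)
    yy,xx=np.mgrid[y-r:y+r+1,x-r:x+r+1]; return (w*xx).sum()/w.sum(),(w*yy).sum()/w.sum()
def C(p,o,f): return [(o[0]+(x+.5)/f[0]-.5,o[1]+(y+.5)/f[1]-.5) for x,y in p]
fT=lambda p:C(p,(288,148),(8,8)); fS=lambda p:C(p,(250,195),(6.1538,6.1538))
print("A tower",tri(dot(s,418,186),dot(t,233,185))); print("A pad",tri(dot(s,421,206),dot(t,239,174)))
gs=fS([(518,88),(557,225)]); gt=fT([(248,275),(255,181)])
for a,b in zip(gs,gt): print("grey",tri(dot(s,*map(round,a),3),dot(t,*map(round,b),3)),tri(a,b))
cT=plane("top",fT([(85,48),(748,92),(725,570),(50,525)]),.012)
print("plate top",cT,"centre",cT.mean(0),"sides",[np.linalg.norm(cT[i]-cT[i-1]) for i in range(4)])
cS=plane("scene",fS([(55,213),(600,58),(762,383)]),.012); print("plate scene",cS, (cS[0]+cS[2])/2*0+cS.mean(0))
ang=np.arctan2(*(cT[1]+cT[2]-cT[0]-cT[3])[[1,0]])
print("y dir deg",np.degrees(ang))
for nm,a,b in(("lip",[(175,395),(515,297)],[(330,173),(690,195)]),("catchbar",[(130,245),(455,155)],[(315,368),(690,387)])):
    pa,r=rays("scene",fS(a));pb,q=rays("top",fT(b)); n1=np.cross(*r);n2=np.cross(*q)
    d=np.cross(n1,n2);d/=np.linalg.norm(d)
    x=np.linalg.lstsq(np.array([n1,n2,[0,1,0]]),np.array([n1@pa,n2@pb,-.08]),rcond=None)[0]
    print(nm,"dir",d,"pt",x)
    print("  z57 top",plane("top",fT(b),.057).round(4).tolist(),"scene",plane("scene",fS(a),.057).round(4).tolist())
# catch top centre & near edge mark
print("catch",tri(fS([(258,120)])[0],fT([(505,475)])[0]), "bay mark",plane("top",fT([(520,96)]),.012))
```

```text
A tower (array([0.6073618 , 0.27764134, 0.09258637]), np.float64(2.9299951746692625e-05))
A pad (array([0.65341048, 0.26833553, 0.04800074]), np.float64(0.00035216164708329713))
grey (array([ 0.60750693, -0.00279512,  0.12270793]), np.float64(0.0007358319483753236)) (array([ 0.6075492 , -0.00310563,  0.12204845]), np.float64(0.0002715994856223363))
grey (array([ 0.65464969, -0.00578026,  0.07857858]), np.float64(0.00022483442109633297)) (array([ 0.65476928, -0.00552135,  0.07825568]), np.float64(0.00042949199895152485))
plate top [[ 0.72784847  0.0683111   0.012     ]
 [ 0.70614269 -0.21973335  0.012     ]
 [ 0.49806037 -0.2042897   0.012     ]
 [ 0.51951561  0.08308512  0.012     ]] centre [ 0.61289178 -0.06815671  0.012     ] sides [np.float64(0.20885606127093287), np.float64(0.2888611277641411), np.float64(0.20865463489249542), np.float64(0.28817462569130947)]
plate scene [[ 0.50513661 -0.20324052  0.012     ]
 [ 0.52693605  0.08319731  0.012     ]
 [ 0.73268626  0.06425879  0.012     ]] [ 0.58825297 -0.01859481  0.012     ]
y dir deg -94.2896070562995
lip dir [ 0.07514916  0.99676325 -0.02855935] pt [ 0.66066125 -0.08        0.05009631]
  z57 top [[0.6622, -0.037, 0.057], [0.6517, -0.1878, 0.057]] scene [[0.6547, -0.1901, 0.057], [0.6694, -0.0327, 0.057]]
catchbar dir [ 0.0639815   0.99730703 -0.03584755] pt [ 0.57721436 -0.08        0.05349623]
  z57 top [[0.5796, -0.03, 0.057], [0.5705, -0.1858, 0.057]] scene [[0.5706, -0.1817, 0.057], [0.5848, -0.0243, 0.057]]
catch (array([ 0.5336733 , -0.10574008,  0.06712875]), np.float64(0.003865911773633314)) bay mark [[ 0.70499484 -0.12053174  0.012     ]]
```

Both tower-dot heights come out about 3 mm low, the same at both places. The sizes agree: plate 209 x 288 mm, and a dot height difference of 30 mm against 31 expected. Planned poses:
- **Stop A:** grip at (0.607, 0.278), foot heading about 167.5°.
- **Seated target (grey stop + 110 mm):** grip at (0.599, -0.1125), heading 175.9°.

I'll grasp with the jaws along the stop's x (tool y towards the hook), so the lean is a +turn about tool x.

>>> {"method": "apply_moves", "body": {"targets": [[0.03,-0.0275,0,0,0,0,0.093],[0.03,-0.0275,0,0,0,0,0.093],[0.03,-0.0275,0,0,0,0,0.093],[0.03,-0.0275,0,0,0,0,0.093],[0.03,-0.0275,0,0,0,0,0.093],[0.03,-0.0275,0,0,0,0,0.093],[0.03,-0.0275,0,0,0,0,0.093],[0.03,-0.0275,0,0,0,0,0.093]], "squeeze": 40}}

```text
time_s: 0.77
tool_pos: [0.3389, -0.2258, 0.2186]
eef_rot: [-3.142, -0.0, 0.349]
contact_force: [-0.2, -0.6, 0.3]
grip_width: 0.0927
```

>>> {"method": "apply_moves", "body": {"targets": [[0.03,-0.0275,0,0,0,0,0.093],[0.03,-0.0275,0,0,0,0,0.093],[0.03,-0.0275,0,0,0,0,0.093],[0.03,-0.0275,0,0,0,0,0.093],[0.03,-0.0275,0,0,0,0,0.093],[0.03,-0.0275,0,0,0,0,0.093],[0.03,-0.0275,0,0,0,0,0.093],[0.03,-0.0275,0,0,0,0,0.093]]}}

```text
time_s: 1.43
tool_pos: [0.489, 0.0634, 0.2185]
eef_rot: [-3.142, 0.0, 0.35]
contact_force: [0.2, -0.7, -0.3]
grip_width: 0.0933
```

>>> {"method": "apply_moves", "body": {"targets": [[0.03,-0.0275,0,0,0,0,0.093],[0.03,-0.0275,0,0,0,0,0.093],[0.03,-0.0275,0,0,0,0,0.093],[0.03,-0.0275,0,0,0,0,0.093],[0.03,-0.0275,0,0,0,0,0.093],[0.03,-0.0275,0,0,0,0,0.093]]}}

```text
time_s: 1.93
tool_pos: [0.6015, 0.2799, 0.2182]
eef_rot: [3.142, 0.001, 0.35]
contact_force: [-0.1, -1.0, 0.6]
grip_width: 0.0931
```

>>> {"method": "apply_moves", "body": {"targets": [[0,0,0,0,0,-0.125,0.093],[0,0,0,0,0,-0.125,0.093],[0,0,0,0,0,-0.125,0.093],[0,0,0,0,0,-0.125,0.093],[0,0,0,0,0,-0.125,0.093],[0,0,0,0,0,-0.125,0.093],[0,0,0,0,0,-0.125,0.093],[0,0,0,0,0,-0.125,0.093]]}}

```text
time_s: 2.6
tool_pos: [0.601, 0.2778, 0.2182]
eef_rot: [-3.141, 0.0, 1.356]
contact_force: [-0.1, 0.1, -0.3]
grip_width: 0.0929
```

```bash
cat >> h.py <<'E'
def go(p,rpy=None):
    "shift in tool axes to world point p; turn in tool axes to rpy"
    o=manip.observe(); R=Ro.from_euler('xyz',o["eef_rot"])
    print("t",o["time_s"],"pos",np.round(o["tool_pos"],4),"rpy",np.round(o["eef_rot"],4),"F",np.round(o["contact_force"],1),"T",np.round(o["torque"],2),"w",round(o["grip_width"],4),"q",np.round(o["q"],2))
    print("shift",np.round(R.inv().apply(np.array(p)-o["tool_pos"]),4), "" if rpy is None else np.round((R.inv()*Ro.from_euler('xyz',rpy)).as_rotvec(),3))
E
python3 - <<'E'
from h import *
go([.607,.278,.13],[np.pi,0,1.353])
for n in("scene","top"): cv2.imwrite(f"pics/{n}1.png",manip.read_camera(n)[:,:,::-1])
s=cv2.imread("pics/scene1.png");t=cv2.imread("pics/top1.png")
cv2.imwrite("pics/c4.png",np.hstack([cv2.resize(s[110:240,350:480],(400,400)),cv2.resize(t[130:260,180:310],(400,400))]))
E
```

```text
t 2.6 pos [0.601  0.2778 0.2182] rpy [-3.1408e+00  5.0000e-04  1.3560e+00] F [-0.1  0.1 -0.3] T [-0.06 -0.1  -0.  ] w 0.0929 q [0.36 0.56 1.33 0.   1.25 0.58]
shift [0.0015 0.0059 0.0882] [-0.001  0.     0.003]
```

View pics/c4.png

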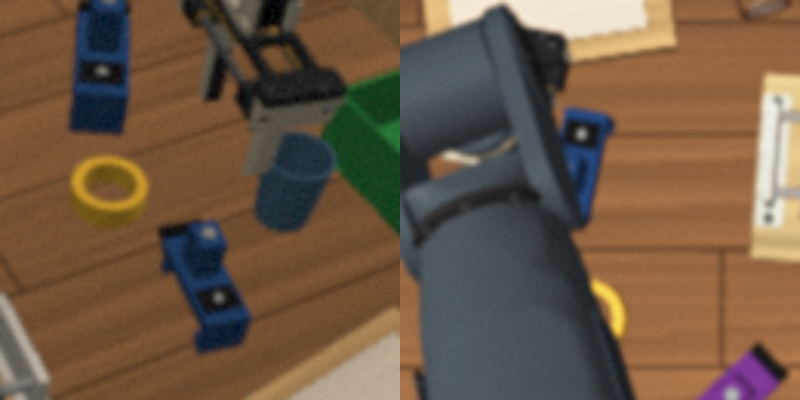

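The part is clear below the gripper. It is at scene ≈ (418,186), crop (207,235), with the cup and tape well off the fingers. I'll go down and grasp.

>>> {"method": "apply_moves", "body": {"targets": [[0.0015,0.006,0.03,0,0,0,0.093],[0,0,0.03,0,0,0,0.093],[0,0,0.03,0,0,0,0.093],[0,0,0.03,0,0,0,0.093],[0,0,0.025,0,0,0,0.093],[0,0,0.015,0,0,0,0.093],[0,0,0,0,0,0,0.093]]}}

```text
time_s: 3.28
tool_pos: [0.6055, 0.2773, 0.0549]
eef_rot: [-3.137, 0.003, 1.345]
contact_force: [-0.7, 0.2, -0.2]
grip_width: 0.0929
```

>>> {"method": "apply_moves", "body": {"targets": [[0,0,0,0,0,0,0.02],[0,0,0,0,0,0,0.02],[0,0,0,0,0,0,0.02],[0,0,0,0,0,0,0.02],[0,0,0,0,0,0,0.02],[0,0,0,0,0,0,0.02],[0,0,0,0,0,0,0.02],[0,0,0,0,0,0,0.02]], "squeeze": 40}}

```text
time_s: 3.95
tool_pos: [0.6074, 0.278, 0.0588]
eef_rot: [3.141, -0.0, 1.35]
contact_force: [0.1, -0.2, -0.6]
grip_width: 0.0443
```

>>> {"method": "apply_moves", "body": {"targets": [[0,0,0,0,0,0,0.02],[0,0,0,0,0,0,0.02],[0,0,0,0,0,0,0.02],[0,0,0,0,0,0,0.02],[0,0,0,0,0,0,0.02],[0,0,0,0,0,0,0.02]]}}

```text
time_s: 4.45
tool_pos: [0.6077, 0.278, 0.0588]
eef_rot: [3.141, -0.0, 1.35]
contact_force: [3.3, 0.2, 0.7]
grip_width: 0.036
```

Run:
```python
from h import *
go([.607,.278,.0588])
```

```text
t 4.45 pos [0.6077 0.278  0.0588] rpy [ 3.1410e+00 -3.0000e-04  1.3497e+00] F [3.3 0.2 0.7] T [-0.01 -0.48 -0.06] w 0.036 q [ 0.36  0.74  1.43 -0.    0.97  0.58]
shift [-0.0002 -0.0006 -0.    ]
```

>>> {"method": "apply_moves", "body": {"targets": [[0,0,-0.01,0,0,0,0.02],[0,0,-0.025,0,0,0,0.02],[0,0,-0.03,0,0,0,0.02],[0,0,-0.03,0,0,0,0.02],[0,0,-0.03,0,0,0,0.02],[0,0,-0.03,0,0,0,0.02],[0,0,-0.025,0,0,0,0.02],[0,0,0,0,0,0,0.02]]}}

```text
time_s: 5.12
tool_pos: [0.6086, 0.2787, 0.2445]
eef_rot: [3.136, -0.004, 1.35]
contact_force: [-0.1, -0.2, -2.4]
grip_width: 0.0363
```

```bash
cat >> h.py <<'E'
def pose(th,off,h,yaw=1.50,B=(.6581,-.1169,.057),gz=-.0112):
    R=Ro.from_euler('z',yaw)*Ro.from_euler('x',np.pi+th)
    return np.array(B)-R.apply([0,.059-off,.044+gz+h]),R.as_euler('xyz')
E
python3 - <<'E'
from h import *
p,r=pose(.5,.022,.06); print(p,r); go(p,r)
print(pose(.5,.022,-.001)[0],pose(.5,0,-.001)[0],pose(0,0,-.001)[0])
E
```

```text
[ 0.67009002 -0.11775027  0.15617841] [-2.64159265  0.          1.5       ]
t 5.1167 pos [0.6086 0.2787 0.2445] rpy [ 3.1357 -0.0041  1.35  ] F [-0.1 -0.2 -2.4] T [ 0.04 -0.08 -0.  ] w 0.0363 q [0.36 0.55 1.29 0.   1.3  0.58]
shift [-0.3737  0.1463  0.0877] [ 0.505 -0.041 -0.146]
[ 0.64091833 -0.11568156  0.10264587] [ 0.62165987 -0.11431585  0.11319323] [ 0.5992478  -0.11272651  0.0888    ]
```

>>> {"method": "apply_moves", "body": {"targets": [[-0.03,0.012,0,0,0,0,0.02],[-0.038,0.0148,0,0,0,0,0.02],[-0.038,0.0148,0,0,0,0,0.02],[-0.038,0.0148,0,0,0,0,0.02],[-0.038,0.0148,0,0,0,0,0.02],[-0.038,0.0148,0,0,0,0,0.02],[-0.038,0.0148,0,0,0,0,0.02],[-0.038,0.0148,0,0,0,0,0.02]]}}

```text
time_s: 5.78
tool_pos: [0.6543, -0.0379, 0.2371]
eef_rot: [-3.139, 0.0, 1.35]
contact_force: [1.9, 0.7, -3.3]
grip_width: 0.0358
```

>>> {"method": "apply_moves", "body": {"targets": [[-0.038,0.0148,0,0,0,0,0.02],[-0.038,0.0148,0,0,0,-0.05,0.02],[0,0,0,0,0,-0.1,0.02],[0,0,0,0.1,0,0,0.02],[0,0,0,0.1,0,0,0.02],[0,0,0,0.1,0,0,0.02],[0,0,0,0.1,0,0,0.02],[0,0,0,0.1,0,0,0.02]]}}

```text
time_s: 6.45
tool_pos: [0.6671, -0.1165, 0.2377]
eef_rot: [-2.635, -0.0, 1.5]
contact_force: [0.7, -0.6, -2.9]
grip_width: 0.036
```

>>> {"method": "apply_moves", "body": {"targets": [[0,0,0,0,0,0,0.02],[0,0,0,0,0,0,0.02]]}}

```text
time_s: 6.62
tool_pos: [0.6676, -0.1166, 0.2354]
eef_rot: [-2.641, -0.001, 1.5]
contact_force: [-0.3, -0.6, -2.8]
grip_width: 0.036
```

Run:
```python
from h import *
p,r=pose(.5,.022,.06); go(p,r)
```

```text
t 6.6167 pos [ 0.6676 -0.1166  0.2354] rpy [-2.6406e+00 -7.0000e-04  1.5002e+00] F [-0.3 -0.6 -2.8] T [-0.06 -0.58  0.01] w 0.036 q [-0.21  0.89  0.79 -0.07  1.96 -0.15]
shift [-0.001   0.0403  0.0682] [-0.001 -0.001  0.   ]
```

>>> {"method": "apply_moves", "body": {"targets": [[0,0.015,0.015,0,0,0,0.02],[0,0.015,0.025,0,0,0,0.02],[0,0.01,0.02,0,0,0,0.02],[-0.001,0,0.008,0,0,0,0.02],[0,0,0,0,0,0,0.02],[0,0,0,0,0,0,0.02]]}}

```text
time_s: 7.12
tool_pos: [0.67, -0.1181, 0.1618]
eef_rot: [-2.645, 0.0, 1.5]
contact_force: [0.2, 0.5, -2.6]
grip_width: 0.0359
```

Run:
```python
from h import *
p,r=pose(.5,.022,.06); go(p,r)
for n in("scene","top"): cv2.imwrite(f"pics/{n}2.png",manip.read_camera(n)[:,:,::-1])
s=cv2.imread("pics/scene2.png");t=cv2.imread("pics/top2.png")
cv2.imwrite("pics/c5.png",np.hstack([cv2.resize(s[170:290,250:380],(433,400),interpolation=2),cv2.resize(t[140:230,288:388],(400,400),interpolation=2)[:,:360]]))
```

```text
t 7.1167 pos [ 0.67   -0.1181  0.1618] rpy [-2.6447e+00  2.0000e-04  1.4996e+00] F [ 0.2  0.5 -2.6] T [-0.09 -0.54 -0.04] w 0.0359 q [-0.21  0.94  0.86 -0.07  1.83 -0.14]
shift [0.0004 0.0027 0.0049] [ 0.003  0.    -0.   ]
```

View pics/c5.png

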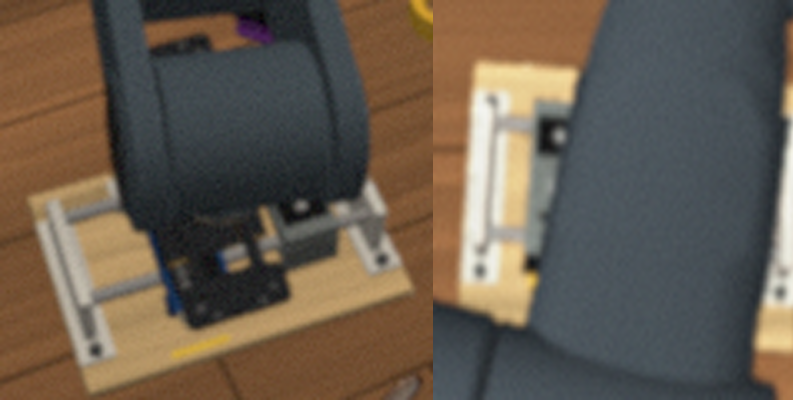

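The arm hides most of the place. In the scene crop the blue stop shows between the fingers, above the free bay and clear of the grey stop. From here I go by touch, down along tool z.

>>> {"method": "apply_moves", "body": {"targets": [[0,0.001,0.02,0,0,0,0.02],[0,0,0.02,0,0,0,0.02],[0,0,0.008,0,0,0,0.02],[0,0,0.004,0,0,0,0.02],[0,0,0,0,0,0,0.02],[0,0,0,0,0,0,0.02]]}}

```text
time_s: 7.72
tool_pos: [0.6468, -0.1164, 0.115]
eef_rot: [-2.644, 0.0, 1.5]
contact_force: [0.8, -0.5, -2.4]
grip_width: 0.0356
```

Run:
```python
from h import *
p,r=pose(.5,.022,-.001); go(p,r)
```

```text
t 7.7167 pos [ 0.6468 -0.1164  0.115 ] rpy [-2.6436e+00  3.0000e-04  1.4998e+00] F [ 0.8 -0.5 -2.4] T [-0.05 -0.57  0.01] w 0.0356 q [-0.22  0.93  0.99 -0.07  1.71 -0.14]
shift [0.0003 0.0007 0.0136] [ 0.002  0.    -0.   ]
```

>>> {"method": "apply_moves", "body": {"targets": [[0,0,0.003,0,0,0,0.02],[0,0,0.003,0,0,0,0.02],[0,0,0.002,0,0,0,0.02],[0,0,0,0,0,0,0.02]]}}

```text
time_s: 8.05
tool_pos: [0.6419, -0.1159, 0.1063]
eef_rot: [-2.641, -0.0, 1.5]
contact_force: [-0.0, -0.1, -4.0]
grip_width: 0.0359
```

>>> {"method": "apply_moves", "body": {"targets": [[0,0,0.002,0,0,0,0.02],[0,0,0,0,0,0,0.02],[0,0,0,0,0,0,0.02]]}}

```text
time_s: 8.3
tool_pos: [0.6411, -0.1159, 0.1049]
eef_rot: [-2.641, -0.0, 1.5]
contact_force: [0.3, -0.4, -3.6]
grip_width: 0.0361
```

>>> {"method": "apply_moves", "body": {"targets": [[0,0,0.0015,0,0,0,0.02],[0,0,0,0,0,0,0.02],[0,0,0,0,0,0,0.02]]}}

```text
time_s: 8.55
tool_pos: [0.6409, -0.1159, 0.1043]
eef_rot: [-2.643, 0.0, 1.5]
contact_force: [-0.1, 0.2, 3.3]
grip_width: 0.0358
```

Touched the bar at z 0.1043, 1.5 mm from the prediction. Now I slide along the stop's +x (tool -y) until the end wall meets the bar.

>>> {"method": "apply_moves", "body": {"targets": [[0,-0.004,-0.0007,0,0,0,0.02],[0,-0.005,0,0,0,0,0.02],[0,-0.004,0,0,0,0,0.02],[0,-0.003,0,0,0,0,0.02],[0,0,0,0,0,0,0.02]]}}

```text
time_s: 8.97
tool_pos: [0.6262, -0.1148, 0.1124]
eef_rot: [-2.641, 0.0, 1.5]
contact_force: [-0.2, 0.2, 2.1]
grip_width: 0.0357
```

>>> {"method": "apply_moves", "body": {"targets": [[0,-0.002,0,0,0,0,0.02],[0,0,0,0,0,0,0.02],[0,0,0,0,0,0,0.02]]}}

```text
time_s: 9.22
tool_pos: [0.625, -0.1148, 0.113]
eef_rot: [-2.641, 0.0, 1.5]
contact_force: [1.2, -0.1, 3.0]
grip_width: 0.0361
```

>>> {"method": "apply_moves", "body": {"targets": [[0,-0.002,0,0,0,0,0.02],[0,0,0,0,0,0,0.02],[0,0,0,0,0,0,0.02]]}}

```text
time_s: 9.47
tool_pos: [0.6234, -0.1146, 0.1138]
eef_rot: [-2.642, 0.0, 1.5]
contact_force: [4.3, -0.4, 1.0]
grip_width: 0.0358
```

>>> {"method": "apply_moves", "body": {"targets": [[0,-0.0015,0,0,0,0,0.02],[0,0,0,0,0,0,0.02],[0,0,0,0,0,0,0.02]]}}

```text
time_s: 9.72
tool_pos: [0.6228, -0.1145, 0.114]
eef_rot: [-2.644, -0.0, 1.5]
contact_force: [7.3, 0.4, -3.6]
grip_width: 0.036
```

Run:
```python
from h import *
p,r=pose(.5,0,-.001); go(p,r)
```

```text
t 9.7167 pos [ 0.6228 -0.1145  0.114 ] rpy [-2.6442 -0.      1.4997] F [ 7.3  0.4 -3.6] T [-0.21 -2.42 -0.21] w 0.036 q [-0.22  0.88  1.09 -0.07  1.66 -0.14]
shift [ 0.0001 -0.0006  0.0013] [ 0.003 -0.    -0.   ]
```

Hooked: the end-wall reaction is 7 N, and the pose is within 1.5 mm of the prediction at a lean of 0.5 rad. I'll ease off 1 mm and tilt about the bar. Each 0.05 rad turn needs a shift of (0, -1.5, +3) mm.

>>> {"method": "apply_moves", "body": {"targets": [[0,0.001,0,0,0,0,0.02],[0,-0.0015,0.003,-0.05,0,0,0.02],[0,-0.0015,0.003,-0.05,0,0,0.02],[0,-0.0015,0.003,-0.05,0,0,0.02],[0,0,0,0,0,0,0.02],[0,0,0,0,0,0,0.02]], "squeeze": 50}}

```text
time_s: 10.22
tool_pos: [0.615, -0.114, 0.108]
eef_rot: [-2.792, 0.0, 1.5]
contact_force: [4.4, -1.9, -1.6]
grip_width: 0.0362
```

Run:
```python
from h import *
B=(.6593,-.1171,.0578)
p,r=pose(.35,-.0002,-.001,B=B); go(p,r)
```

```text
t 10.2167 pos [ 0.615 -0.114  0.108] rpy [-2.7921e+00  1.0000e-04  1.4996e+00] F [ 4.4 -1.9 -1.6] T [-0.15 -1.51 -0.12] w 0.0362 q [-0.23  0.79  1.25 -0.06  1.45 -0.15]
shift [ 0.0001 -0.0002  0.0001] [ 0. -0. -0.]
```

Pose tracks the prediction to 0.2 mm and the load is light. I'll continue tilting.

>>> {"method": "apply_moves", "body": {"targets": [[0,-0.001,0.003,-0.05,0,0,0.02],[0,-0.0015,0.003,-0.05,0,0,0.02],[0,0,0,0,0,0,0.02],[0,0,0,0,0,0,0.02]]}}

```text
time_s: 10.55
tool_pos: [0.6103, -0.1137, 0.1034]
eef_rot: [-2.889, -0.0, 1.5]
contact_force: [1.8, 0.6, 2.3]
grip_width: 0.0355
```

>>> {"method": "apply_moves", "body": {"targets": [[0,-0.0015,0.003,-0.05,0,0,0.02],[0,0,0,0,0,0,0.02],[0,0,0,0,0,0,0.02]]}}

```text
time_s: 10.8
tool_pos: [0.6086, -0.1136, 0.1007]
eef_rot: [-2.94, 0.0, 1.5]
contact_force: [2.3, 0.1, 2.5]
grip_width: 0.0356
```

>>> {"method": "apply_moves", "body": {"targets": [[0,-0.0015,0.003,-0.05,0,0,0.02],[0,0,0,0,0,0,0.02],[0,0,0,0,0,0,0.02]]}}

```text
time_s: 11.05
tool_pos: [0.6066, -0.1135, 0.0981]
eef_rot: [-2.99, 0.0, 1.5]
contact_force: [2.3, -0.3, 4.5]
grip_width: 0.0358
```

Run:
```python
from h import *
B=(.6593,-.1171,.0578)
p,r=pose(.15,-.0002,-.001,B=B); go(p,r)
```

```text
t 11.05 pos [ 0.6066 -0.1135  0.0981] rpy [-2.9900e+00  1.0000e-04  1.4999e+00] F [ 2.3 -0.3  4.5] T [-0.16 -0.59 -0.04] w 0.0358 q [-0.25  0.68  1.45 -0.03  1.17 -0.16]
shift [ 0.0002 -0.0009  0.0002] [-0.002  0.    -0.   ]
```

>>> {"method": "apply_moves", "body": {"targets": [[0,-0.001,0.0024,-0.04,0,0,0.02],[0,0,0,0,0,0,0.02],[0,0,0,0,0,0,0.02]]}}

```text
time_s: 11.3
tool_pos: [0.6059, -0.1135, 0.0957]
eef_rot: [-3.032, 0.0, 1.5]
contact_force: [5.1, -0.4, -0.2]
grip_width: 0.0362
```

>>> {"method": "apply_moves", "body": {"targets": [[0,-0.001,0.0024,-0.04,0,0,0.02],[0,0,0,0,0,0,0.02],[0,0,0,0,0,0,0.02]]}}

```text
time_s: 11.55
tool_pos: [0.6044, -0.1133, 0.0935]
eef_rot: [-3.071, 0.0, 1.5]
contact_force: [4.1, -0.4, 1.1]
grip_width: 0.0358
```

>>> {"method": "apply_moves", "body": {"targets": [[0,-0.001,0.0024,-0.04,0,0,0.02],[0,0,0,0,0,0,0.02],[0,0,0,0,0,0,0.02]]}}

```text
time_s: 11.8
tool_pos: [0.6029, -0.1132, 0.0912]
eef_rot: [-3.11, -0.0, 1.5]
contact_force: [2.6, 0.6, 5.5]
grip_width: 0.0356
```

Run:
```python
from h import *
B=(.6593,-.1171,.0578)
p,r=pose(.03,-.0002,-.001,B=B); go(p,r)
```

```text
t 11.8 pos [ 0.6029 -0.1132  0.0912] rpy [-3.1101e+00 -1.0000e-04  1.4998e+00] F [2.6 0.6 5.5] T [-0.1  -1.15  0.02] w 0.0356 q [-0.26  0.63  1.56 -0.01  0.99 -0.18]
shift [ 0.0001 -0.0017 -0.0001] [-0.002 -0.    -0.   ]
```

The stop sits 1.7 mm towards the hook side, under the catch's push. I'll bring it back while finishing the tilt and pressing.

>>> {"method": "apply_moves", "body": {"targets": [[0,-0.0015,0.0005,0,0,0,0.02],[0,-0.001,0.0018,-0.03,0,0,0.02],[0,0,0,0,0,0,0.02],[0,0,0,0,0,0,0.02]]}}

```text
time_s: 12.13
tool_pos: [0.6011, -0.1131, 0.0897]
eef_rot: [3.141, 0.0, 1.5]
contact_force: [6.1, 1.1, 7.2]
grip_width: 0.0357
```

Run:
```python
from h import *
B=(.6593,-.1171,.0578)
p,r=pose(.0,-.0002,-.001,B=B); go(p,r)
```

```text
t 12.1333 pos [ 0.6011 -0.1131  0.0897] rpy [3.1406e+00 2.0000e-04 1.4998e+00] F [6.1 1.1 7.2] T [ 0.01 -0.99 -0.02] w 0.0357 q [-0.26  0.61  1.59  0.    0.94 -0.19]
shift [ 0.0001 -0.0009  0.0001] [ 0.001  0.    -0.   ]
```

>>> {"method": "apply_moves", "body": {"targets": [[0,0,0.001,-0.015,0,0,0.02],[0,0,0,0,0,0,0.02],[0,0,0,0,0,0,0.02]]}}

```text
time_s: 12.38
tool_pos: [0.601, -0.1132, 0.0898]
eef_rot: [3.126, 0.0, 1.5]
contact_force: [1.3, 0.8, 20.0]
grip_width: 0.0356
```

>>> {"method": "apply_moves", "body": {"targets": [[0,0,0.001,-0.015,0,0,0.02],[0,0,0,0,0,0,0.02],[0,0,0,0,0,0,0.02]]}}

```text
time_s: 12.63
tool_pos: [0.6008, -0.1133, 0.0898]
eef_rot: [3.112, 0.001, 1.501]
contact_force: [-3.3, 0.1, 32.2]
grip_width: 0.0359
```

Run:
```python
from h import *
go((.6011,-.1131,.0888),(np.pi,0,1.5))
```

```text
t 12.6333 pos [ 0.6008 -0.1133  0.0898] rpy [3.1117e+00 9.0000e-04 1.5007e+00] F [-3.3  0.1 32.2] T [0.1  1.77 0.25] w 0.0359 q [-0.26  0.6   1.61  0.01  0.9  -0.2 ]
shift [0.0003 0.0002 0.001 ] [0.03  0.001 0.001]
```

A hard stop at z 0.0898, with force rising steeply and no further travel: the stop looks seated on both bars. I'll relieve the load, then pull up gently to test the catch before letting go.

>>> {"method": "apply_moves", "body": {"targets": [[0,0,-0.002,0.03,0,0,0.02],[0,0,0,0,0,0,0.02],[0,0,-0.0005,0.01,0,0,0.02],[0,0,0,0,0,0,0.02],[0,0,0,0,0,0,0.02]]}}

```text
time_s: 13.05
tool_pos: [0.6007, -0.113, 0.09]
eef_rot: [-3.132, 0.0, 1.5]
contact_force: [0.7, 1.3, 10.5]
grip_width: 0.0361
```

>>> {"method": "apply_moves", "body": {"targets": [[0,0,-0.0008,0.015,0,0,0.02],[0,0,0,0,0,0,0.02],[0,0,0,0,0,0,0.02]]}}

```text
time_s: 13.3
tool_pos: [0.601, -0.1129, 0.0907]
eef_rot: [-3.118, 0.0, 1.5]
contact_force: [3.1, 2.0, 9.4]
grip_width: 0.0354
```

Run:
```python
from h import *
go((.6011,-.1131,.0898),(np.pi,0,1.5))
```

```text
t 13.3 pos [ 0.601  -0.1129  0.0907] rpy [-3.1177  0.      1.5002] F [3.1 2.  9.4] T [ 0.1  -1.59  0.19] w 0.0354 q [-0.26  0.62  1.57 -0.01  0.98 -0.19]
shift [-0.0002  0.0002  0.0009] [-0.024  0.     0.   ]
```

The pull test is ambiguous, because the lip is still pressed on its bar. I'll level off, let go, rise and look.

>>> {"method": "apply_moves", "body": {"targets": [[0,0,0,-0.024,0,0,0.02],[0,0,0,0,0,0,0.03],[0,0,0,0,0,0,0.05],[0,0,0,0,0,0,0.08],[0,0,0,0,0,0,0.08],[0,0,0,0,0,0,0.08],[0,0,0,0,0,0,0.08],[0,0,0,0,0,0,0.08]]}}

```text
time_s: 13.97
tool_pos: [0.5998, -0.1129, 0.0899]
eef_rot: [-3.14, -0.0, 1.5]
contact_force: [0.3, 0.8, 0.5]
grip_width: 0.0711
```

>>> {"method": "apply_moves", "body": {"targets": [[0,0,-0.01,0,0,0,0.09],[0,0,-0.02,0,0,0,0.09],[0,0,-0.03,0,0,0,0.09],[0,0,-0.04,0,0,0,0.09],[0.04,0,-0.01,0,0,0,0.09],[0.04,0,0,0,0,0,0.09],[0.04,0,0,0,0,0,0.09],[0.04,0,0,0,0,0,0.09]]}}

```text
time_s: 14.63
tool_pos: [0.6114, 0.0482, 0.2014]
eef_rot: [3.141, -0.0, 1.499]
contact_force: [1.5, -0.2, -0.3]
grip_width: 0.0901
```

>>> {"method": "apply_moves", "body": {"targets": [[0.04,0,0,0,0,0,0.09],[0.04,0,0,0,0,0,0.09],[0.04,0,0,0,0,0,0.09],[0.04,0,0,0,0,0,0.09]]}}

```text
time_s: 14.97
tool_pos: [0.6226, 0.2083, 0.2011]
eef_rot: [-3.141, -0.0, 1.5]
contact_force: [0.5, -0.1, 0.9]
grip_width: 0.0901
```

Run:
```python
from h import *
go((.6,-.11,.11),(np.pi,0,1.5))
for n in("scene","top"): cv2.imwrite(f"pics/{n}3.png",manip.read_camera(n)[:,:,::-1])
s=cv2.imread("pics/scene3.png");t=cv2.imread("pics/top3.png")
cv2.imwrite("pics/c6.png",np.hstack([cv2.resize(s[190:290,250:380],(455,350),interpolation=2),cv2.resize(t[148:223,288:388],(345,350),interpolation=2)]))
```

```text
t 14.9667 pos [0.6226 0.2083 0.2011] rpy [-3.1411e+00 -1.0000e-04  1.4999e+00] F [ 0.5 -0.1  0.9] T [-0.01 -0.07 -0.  ] w 0.0901 q [0.25 0.56 1.37 0.   1.21 0.32]
shift [-3.191e-01  1.000e-04  9.100e-02] [-0. -0. -0.]
```

View pics/c6.png

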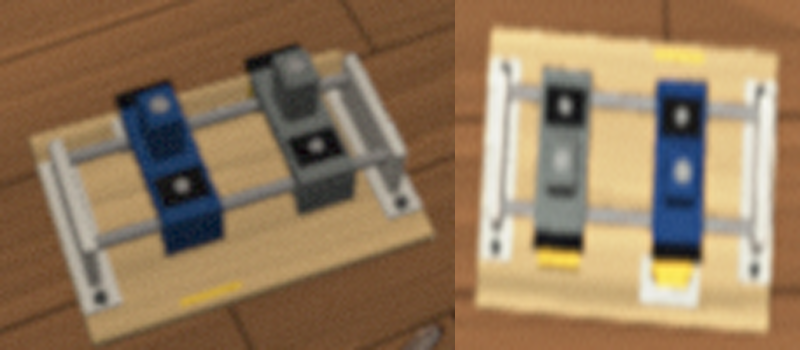

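The blue stop lies hooked and flat on both bars beside the grey one. Its tower dot is at crop (683,172), with the catch yellow at (673,272). Now numbers: dot heights against the grey stop, and the catch's outer edge before and after.

Run:
```python
from h import *
T0,T3=[cv2.imread(f"pics/top{i}.png") for i in(0,3)];s=cv2.imread("pics/scene3.png")
def dot(im,x,y,r=3):
    x,y=round(x),round(y)
    p=im[y-r:y+r+1,x-r:x+r+1].astype(float); w=p.min(2); w=np.clip(w-w.max()*.6,0,None)
    yy,xx=np.mgrid[y-r:y+r+1,x-r:x+r+1]; return (w*xx).sum()/w.sum(),(w*yy).sum()/w.sum()
S=lambda x,y:(250+x/3.5,190+y/3.5); T=lambda x,y:(288+(x-455)/3.45,148+y/4.667)
P={}
for k,a,b in(("bt",(160,104),(683,172)),("bp",(182,186),(681,116)),("gt",(292,64),(563,160)),("gp",(317,146),(565,104))):
    P[k],g=tri(dot(s,*S(*a)),dot(T3,*T(*b))); print(k,P[k].round(4),round(g,4))
for a,b in(("bt","bp"),("gt","gp")): d=P[a]-P[b]; print("rise",d[2].round(4),"len",np.hypot(*d[:2]).round(4),"head",np.degrees(np.arctan2(d[1],d[0])).round(1))
y=np.array([-.0732,-.9973]);x=np.array([-.9973,.0732]); d=P["bt"]-P["gt"]; print("blue-grey along y,x,z",d[:2]@y,d[:2]@x,d[2])
def yel(im): # saturation-like signal, yellow b low: profile down the catch column
    c=im[200:216,347:356].astype(float); return ((c[:,:,2]+c[:,:,1])/2-c[:,:,0]).mean(1).round(0)
print(yel(T0));print(yel(T3))
cv2.imwrite("pics/c7.png",np.hstack([cv2.resize(i[195:220,335:368],(396,300),interpolation=2) for i in(T0,T3)]))
```

```text
bt [ 0.5988 -0.1141  0.1236] 0.0001
bp [ 0.6463 -0.117   0.0792] 0.0003
gt [ 0.6068 -0.0034  0.1248] 0.0006
gp [ 0.6546 -0.0057  0.0786] 0.0001
rise 0.0445 len 0.0476 head 176.4
rise 0.0462 len 0.0479 head 177.3
blue-grey along y,x,z 0.11095882965110615 -0.00014702938893805008 -0.0012200777218193681
[ 87. 105. 125. 142. 147. 147. 146. 144. 124.  76.  28.  11.  16.  35.
  62.  74.]
[-31.  -7.   6.  57. 125. 149. 148. 144. 124.  74.  26.   9.  15.  35.
  63.  74.]
```

View pics/c7.png

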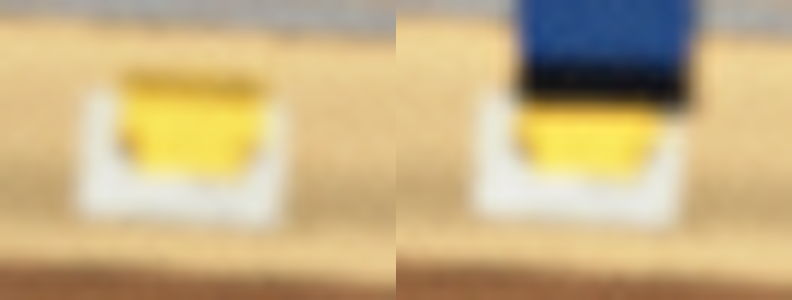

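The catch's outer edge is unchanged between the two pictures (intensities 144/124/75/27, agreeing to within about 0.1 px), so it is closed. The stop sits 111 mm along the rail from the grey one, aligned in x to 0.2 mm and at the same height within 1.2 mm. That means the foot has snapped under the catch, so I'll hand in.

```bash
python3 -c "
from cell import manip
print(manip.close_job())"
```

```text
the job is handed in; nothing more can be done
None
```

The blue stop is fitted in the free bay, and I handed the job in at about 15 s of the 61 s allowed. I hooked its lip on the far bar by touch at a lean of 0.5 rad (29°). Then I tilted it down about the bar until it stopped hard, let go and moved the gripper clear.

**Last checks**
- **Position:** it sits 111 mm along the rail from the grey stop (110 expected) and lines up with it across the rail to 0.2 mm. It is within 1.2 mm of the grey stop in height and 1° in heading.
- **Catch:** its outer edge is in the same place before and after to about 0.1 px, so it is closed.
- **Forces:** the highest wrist reading was about 32 N, during the final press.

**What disagreed or stayed open**
- The camera heights read 1 to 3 mm lower than the text, so I relied on comparing with the grey stop.
- The gentle pull-up test told me nothing, because the lip was still loaded. That the foot is under the catch rests on the pictures.
- I did not measure the bystanders again afterwards. I kept the arm's path clear of them.

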